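# Press a filter cartridge into its sleeve with one turn of the hand press

### The job

Lay the blue filter cartridge in the cradle of the hand press and let go of it, then take the red knob and turn the handwheel counterclockwise (seen from above) through its one full revolution, so that the ram pushes the cartridge fully into the aluminium sleeve and comes back. The wheel ends against a hidden rubber stop somewhere near the yellow pointer: find it by feel and seat the wheel on it, pushing with about 15 N (never over 20) for half a second, then let go and leave the wheel there; leave the grey used cartridge, the bottle and the brush where they are.

Things in the scene. Friction and masses are not known exactly. Their poses are not given: they have to be found in the camera images.
- press: Horizontal hand press bolted to the bench: grey base plate 160 x 390 mm, 12 mm thick, blue gear housing 94 mm high under the handwheel. Origin: centre of the base's underside, on the bench; z up. From +y to -y along its y axis: handwheel (axis at y = +100 mm), ram, cradle, sleeve. Beside the cradle nothing is higher than 12 mm.
- cradle (a point): Loading point, 62 mm above the bench: centre of the cartridge when it lies on the two steel rails (8 mm rods, 26 mm apart), long axis along the press's y. The ram's face (28 mm round, at home) is 40 mm to the +y side, the sleeve's mouth 37 mm to the -y side: a centred cartridge has 4 mm or more free at each end. Rails and supports are at most 34 mm wide; fingers pass beside them.
- sleeve_mouth (a point): Centre of the mouth of the aluminium sleeve (bore 43 mm, outside 52 mm, 61 mm deep), 62 mm above the bench; the sleeve runs from here along the press's -y, the rails carry on into it. The ram's 78 mm stroke pushes the cartridge in until its rear end is flush with the mouth, within 2 mm; it slides easily.
- axis (a point): Point on the vertical axis of the handwheel, 120 mm above the bench. The wheel is a dark steel disc of 170 mm diameter whose upper face lies 116 mm above the bench.
- knob (a point): Middle of the red knob, upright round grip 24 mm thick and 56 mm high standing on the wheel, 70 mm from the wheel's axis; point 153 mm above the bench, 24 mm below the knob's top. The wheel turns against 3 to 8 N at the knob, stays where left, and will not turn clockwise from its start by more than 0.3 rad. The knob spins freely on its pin, so a gripper that holds it need not turn with the wheel.
- cart_new: The blue filter cartridge with white bands, a cylinder 36 mm in diameter and 60 mm long, 0.1 to 0.2 kg, lying with its long axis along its y axis; origin at its centre. It starts on one of the two rail pairs of the white rack, its centre 38 mm above the bench.
- cart_used: The grey used cartridge with red bands, same size, lying on the other rail pair of the rack, 95 mm away. To be left alone.
- rack: Low white rack, 170 x 80 mm, fixed to the bench, with two pairs of rails 95 mm apart along its x axis. Origin: centre of its underside. The rails run along its y axis and are at most 34 mm wide over all; the base is 8 mm thick.
- bottle: White bottle with blue cap standing upright, 64 mm in diameter, 160 mm high; origin at the centre of its base. To be left alone.
- brush: Brush lying on the bench; to be left alone. Origin near its middle.
- buffer (a joint): Give of the hidden stop's rubber (rad), within 0.006 of 0 when idle or just turning, growing counterclockwise: about 0.0014 rad per newton pushed along the turn at the knob with the wheel at its stop; springs back when let go. A push of 9 to 20 N seats the wheel (15 N is right); less does not, over about 22 N overloads the stop. Readings are too coarse for this; feel the force.
- home (a point): Home point, fixed on the press at the small yellow pointer, on the +y side of the axis, 70 mm from it and 153 mm above the bench. The knob starts here, from 10 mm before to 32 mm past it. After about one revolution counterclockwise a hidden stop halts the wheel, with the knob anywhere from 11 mm before to 11 mm past this point: the stop is set differently each time, and can only be felt.
- ram (a joint): How far the ram has come out of its home position towards the sleeve, 0 to 0.078 m (0 to 0.006 at the start), driven by a crank under the wheel: fully out at half a turn, home again at the end of the turn. It is within 2 mm of home when the knob is within 18 mm of its home point.
Mind the look-alikes: they are no part of the job. Of the things shaped like the cart_new, the blue one is meant.

How it is judged:
On the way, in this order (a step that is already met when the one before it is completed fails the run):
1. the blue cartridge lies in the cradle, let go, with the ram not yet driven (horizontal distance between cart_new and cradle below 0.015 m and z of cart_new in the frame of cradle between -0.004 and 0.004 m and angle between the y axis of cart_new and the y axis of press, either way round below 0.1 rad and contact force between the fingers and cart_new below 0.1 N and value of joint ram below 0.009 m), for 0.2 s.
2. the ram is fully out and has pushed the cartridge into the sleeve (value of joint ram above 0.074 m and y of cart_new in the frame of sleeve_mouth below -0.024 m).
3. the wheel is at its stop and pressed against it with about 9 N or more (horizontal distance between knob and home below 0.018 m and value of joint buffer above 0.0125 rad), for 0.2 s.
At the end, for the whole second after the job is handed in: The wheel has been turned once and is let go, its knob within 18 mm of the home point, the ram is home within 2 mm, the blue cartridge lies still in the sleeve, in line with it, its rear end flush with the mouth (not more than 5 mm proud or 6 mm deep), and nothing is held (horizontal distance between knob and home below 0.018 m and value of joint ram below 0.002 m and value of joint buffer below 0.007 rad and y of cart_new in the frame of sleeve_mouth between -0.036 and -0.025 m and x of cart_new in the frame of sleeve_mouth between -0.005 and 0.005 m and z of cart_new in the frame of sleeve_mouth between -0.005 and 0.005 m and angle between the y axis of cart_new and the y axis of press, either way round below 0.1 rad and linear speed of cart_new below 0.01 m/s); the robot touches nothing.
It fails at once if the rubber stop was overloaded (more than about 22 N at the knob) (value of joint buffer above 0.031 rad).
It fails at once if the used cartridge was moved (distance of cart_used from where it was at the start of the episode above 0.015 m).
It fails at once if the bottle was moved (distance of bottle from where it was at the start of the episode above 0.02 m).
It fails at once if the brush was moved (distance of brush from where it was at the start of the episode above 0.03 m).
It also fails if it takes over 72 s, if anything falls off the work surface, if the arm or the gripper's body presses on something with over 40 N, if the wrist force passes 120 N, or if a joint passes its speed limit or range.

### The arm

A 7-joint arm with a two-finger parallel gripper is mounted at the origin on the work surface. World frame = base frame: x ahead of the robot, y to its left, z up, the work surface at z = 0. Lengths are in m, angles in rad, forces in N, time in s.
With the tool pointing down it reaches from about 0.35 to 0.9 m from the base axis. Payload 7.2 kg.
Tool frame: the origin (TCP) lies at the centre of the arm's flange, where the gripper is bolted on; the fingertips stand 182 mm ahead of it and the grasp point (between the pads) lies 163 mm ahead of it (robot.finger_overhang is the distance from the TCP to the fingertips, in m); z points along the fingers, y is the direction in which the jaws open and shut (so a half turn about z gives the same grasp; the last joint's range is limited). The gripper opens to 88 mm and grips with 3 to 60 N. Pads are 20 mm wide; open, the fingers measure 115 mm over their backs; the gripper's body (75 mm by 178 mm) begins 61 mm behind the grasp point.
Start: joints at [-0.068, 0.411, -0.013, 1.596, 0.006, 1.134, -0.082], TCP at [0.625, -0, 0.405] pointing down, gripper open.
Joint ranges: [-2.95, 2.95], [-0.29, 1.99], [-1.47, 1.44], [0.14, 2.54], [-1.03, 4.17], [0.13, 1.85], [-2.86, 2.86]. Speed limits (rad/s): [2.39, 2.39, 3.01, 3.01, 3.14, 3.14, 3.14].

### API

Orientations are given as a unit quaternion [w, x, y, z].
In Python, from cell import robot gives the robot as it stands.
- The arm moves only by the shell command python3 -m creep 'ROWS'. ROWS is JSON, a list of rows, each a list of 7 numbers: the shift along the tool's x, y, z in cm, then the turn, a rotation vector about the tool's x, y, z in degrees, then the opening in per cent of the stroke, from 0 (shut) to 100 (fully open). In form: [[dx, dy, dz, ax, ay, az, gripper], ...]. A call has 1 to 12 rows; each row shifts and turns the commanded pose from where the row before left it, along the tool's axes as they then stand; what a row does not reach is not made up. A row lasts 1/12 s, in which the tool goes at most 41.7 mm and 7.16 degrees, less where a joint would pass 70% of its speed; a pose out of reach is approached as far as the arm can. A call with a gripper value outside its range is refused whole. The fingers move at their own pace and stop on an object; the grip force is fixed at half the most. Time passes only in rows, so rows that do not move let the fingers close. It gives the time, the measured TCP pose, the force and the opening at its end, in the units of the state.
- robot.state(): the state, without advancing time (a new reading comes with each control period).
- robot.get_image(name): name is "scene" or "side" or "wrist"; returns a dict with "color" (400x640x3 uint8, red, green, blue), "range_z" (400x640 float32, m along the optical axis (not along the pixel's ray), 0 where there is no reading), "fx", "fy", "cx", "cy" (pixels), "dist_coeffs" ([k1, k2, p1, p2, k3] as OpenCV has them; the pictures are not rectified), "extrinsics" (4x4, takes a point from camera to world coordinates); the wrist camera has in their place "tool_from_camera" (4x4, takes a point from camera to tool coordinates, whose origin is the TCP and whose axes are the flange's). Camera axes: x right, y down, z forward; pixel columns grow to the right and rows downward; lengths in m; the calibration is good to about 2 mm. A picture is of the moment at which its call begins: read the wrist's pose just before it.
- robot.hand_in(): hands the job in, once; it reports no verdict.
The state is a dict: "clock": time; "joints": joint angles; "dq": joint speeds; "effort": joint torques, N m; "tcp_pos": TCP position; "tcp_rot": TCP orientation; "ft_force": force on the tool from outside, world axes, zero at the start; "ft_torque": the same for the moment, N m; "grip_width": opening from 0.0 (shut) to 1.0 (fully open).
Only numpy, scipy, OpenCV 4.12 (cv2) and the standard library are available. Lean on these libraries where they do the work, as an engineer would, in place of code of your own. Each camera call takes 0.05 s, during which the arm holds its last target. There are 200 camera calls.

## Working session

There is one attempt and no reset: what is moved stays moved. The work goes in short steps, Python scripts to look and compute and a shell command to move; the robot and the scene stay as the last step left them, time stands still between calls to the robot, and variables do not carry over. Pictures are saved under pics/ and viewed, about 8 in all and at most 12, crops included, and the job is handed in when it is done.

```bash
ls; mkdir -p pics; cat > h.py <<'E'
import numpy as np, cv2
from cell import robot
from scipy.spatial.transform import Rotation as R
def rot(q): return R.from_quat([q[1],q[2],q[3],q[0]])
def cap(name,tag):
    s=robot.state(); im=robot.get_image(name)
    if 'extrinsics' in im: T=np.array(im['extrinsics'])
    else:
        W=np.eye(4);W[:3,:3]=rot(s['tcp_rot']).as_matrix();W[:3,3]=s['tcp_pos'];T=W@np.array(im['tool_from_camera'])
    K=np.array([[im['fx'],0,im['cx']],[0,im['fy'],im['cy']],[0,0,1.]])
    np.savez(f'pics/{tag}.npz',c=im['color'],d=im['range_z'],K=K,D=np.array(im['dist_coeffs'],float),T=T)
    cv2.imwrite(f'pics/{tag}.png',im['color'][:,:,::-1])
    return np.load(f'pics/{tag}.npz')
def ray(z,u,v):
    p=cv2.undistortPoints(np.array([[[u,v]]],float),z['K'],z['D'])[0,0]
    return np.array([p[0],p[1],1.])
def atz(z,u,v,h):
    T=z['T'];d=T[:3,:3]@ray(z,u,v);o=T[:3,3];return o+d*(h-o[2])/d[2]
def atd(z,u,v):
    d=np.median([x for x in z['d'][int(v)-1:int(v)+2,int(u)-1:int(u)+2].ravel() if x>0] or [0]);T=z['T']
    return T[:3,:3]@(ray(z,u,v)*d)+T[:3,3]
def cloud(z):
    h,w=z['d'].shape;v,u=np.mgrid[:h,:w];p=cv2.undistortPoints(np.stack([u.ravel(),v.ravel()],1).astype(float)[:,None],z['K'],z['D'])[:,0]
    d=z['d'].ravel()[:,None];P=np.hstack([p*d,d])@z['T'][:3,:3].T+z['T'][:3,3]
    P[d[:,0]==0]=np.nan
    return P.reshape(h,w,3)
E
python3 - <<'E'
from h import *
print(robot.state())
a=cap('scene','s0');b=cap('side','d0');w=cap('wrist','w0')
for z in(a,b,w):print(z['T'].round(3).tolist())
E
```

```text
pics
{'clock': 0.0, 'joints': array([-0.06818842,  0.41191054, -0.01271549,  1.59703212,  0.00563125,
        1.13432757, -0.08220062]), 'dq': array([-0.00021772,  0.00133229,  0.00164512,  0.00037588, -0.00100174,
        0.00032086,  0.0002601 ]), 'effort': array([-2.92756195e-04, -5.87956166e+01,  6.41712137e-01, -2.91074431e+01,
       -5.37758670e-02,  1.83686998e-02,  1.53371734e-04]), 'tcp_pos': array([ 6.24784483e-01, -3.22515012e-05,  4.03807097e-01]), 'tcp_rot': array([-5.27515905e-04,  7.07096364e-01,  7.07116722e-01, -6.29013104e-04]), 'ft_force': array([-0.50721694, -0.21363186,  0.48259711]), 'ft_torque': array([ 0.01775117, -0.01226914, -0.01599427]), 'grip_width': 1.0020656364679756}
[[0.153, 0.739, -0.656, 1.164], [0.988, -0.111, 0.105, -0.148], [0.005, -0.664, -0.748, 0.779], [0.0, 0.0, 0.0, 1.0]]
[[-0.919, -0.263, 0.292, 0.238], [-0.393, 0.574, -0.719, 0.823], [0.021, -0.776, -0.631, 0.896], [0.0, 0.0, 0.0, 1.0]]
[[1.0, 0.001, 0.0, 0.625], [0.001, -0.966, -0.259, 0.07], [-0.0, 0.259, -0.966, 0.385], [0.0, 0.0, 0.0, 1.0]]
```

View pics/s0.png

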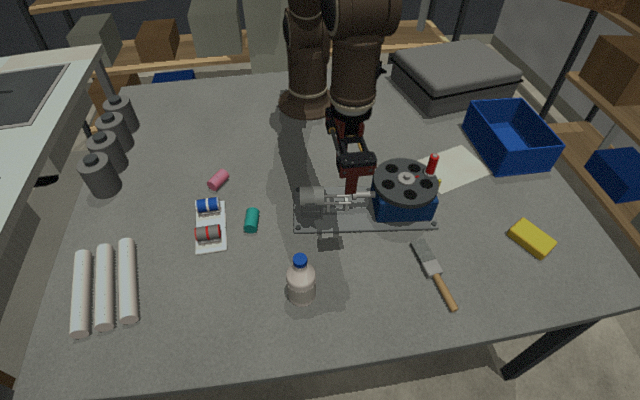

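View pics/d0.png

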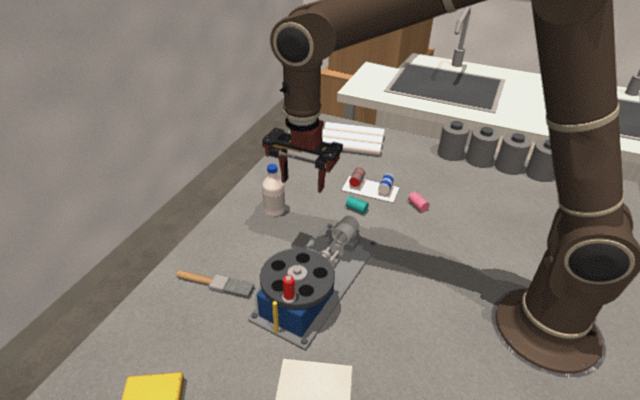

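The scene view shows the press at (365,205) with the wheel hub at (405,180) and the red knob at (433,163). The blue cartridge is at (207,205) and the grey one at (208,233). In the side view, the wheel is at (297,275) and the yellow pointer at (275,317).

```bash
python3 - <<'E'
from h import *
a=np.load('pics/s0.npz');b=np.load('pics/d0.npz')
for n,z,W in(('s',a,(slice(140,250),slice(280,450))),('d',b,(slice(210,350),slice(240,390)))):
    P=cloud(z)
    q=P[W].reshape(-1,3)
    m=(abs(q[:,2]-.116)<.006);q2=q[m]
    (c,r)=cv2.minEnclosingCircle(q2[:,:2].astype(np.float32));print(n,'wheel',c,r,m.sum(),np.nanmedian(q2[:,2]))
    C=z['c'].astype(int);red=(C[...,0]>150)&(C[...,1]<60)&(C[...,2]<60)
    k=P[W][red[W]];k=k[k[:,2]>.12];print(' knob',np.nanmedian(k,0),k.max(0) if len(k) else 0,k.min(0))
    m=(abs(q[:,2]-.012)<.004)
    rc=cv2.minAreaRect(q[m][:,:2].astype(np.float32));print(' base',rc,m.sum())
# racks etc.
for z,pts in((a,dict(blue=(207,205),grey=(208,233),hub=(406,178),knobtop=(433,156),sleeve=(312,197),bottlecap=(300,261))),(b,dict(blue=(386,184),grey=(358,177),hub=(298,270),knobtop=(288,279),sleeve=(347,228),bott=(272,168)))):
    for k,v in pts.items():print(k,atd(z,*v).round(4))
A=cv2.resize(cv2.imread('pics/s0.png')[140:260,180:460],None,fx=2.8,fy=2.8,interpolation=2)
B=cv2.resize(cv2.imread('pics/d0.png')[160:350,240:450],None,fx=3,fy=3,interpolation=2)
cv2.imwrite('pics/a1.png',A);cv2.imwrite('pics/b1.png',B)
E
```

```text
s wheel (0.5564362406730652, 0.18662706017494202) 0.08940288424491882 2316 0.11645794555980843
 knob [0.54816187 0.2446164  0.17807047] [0.5507956  0.25460703 0.17934059] [0.53959233 0.24106201 0.17666313]
 base ((0.5600475072860718, 0.07707639038562775), (0.41034579277038574, 0.20267264544963837), 70.72618865966797) 2978
d wheel (0.5563238263130188, 0.18717148900032043) 0.08921903371810913 3008 0.11578982216168454
 knob [0.53726825 0.25957332 0.17544653] [0.54998849 0.26404215 0.17964556] [0.52940203 0.24847018 0.17212078]
 base ((0.5746744871139526, 0.05424153804779053), (0.33800798654556274, 0.4948682487010956), 16.821224212646484) 2668
blue [ 0.5067 -0.3385  0.049 ]
grey [ 0.6023 -0.3313  0.0513]
hub [0.5606 0.1787 0.1273]
knobtop [0.5443 0.2449 0.1795]
sleeve [ 0.5459 -0.0613  0.0782]
bottlecap [ 0.7821 -0.1195  0.1592]
blue [ 0.4886 -0.314   0.0533]
grey [ 0.5797 -0.3133  0.0528]
hub [0.5498 0.186  0.1322]
knobtop [0.5387 0.2559 0.1791]
sleeve [ 0.5159 -0.0414  0.0844]
bott [ 0.7705 -0.1103  0.1585]
```

View pics/a1.png

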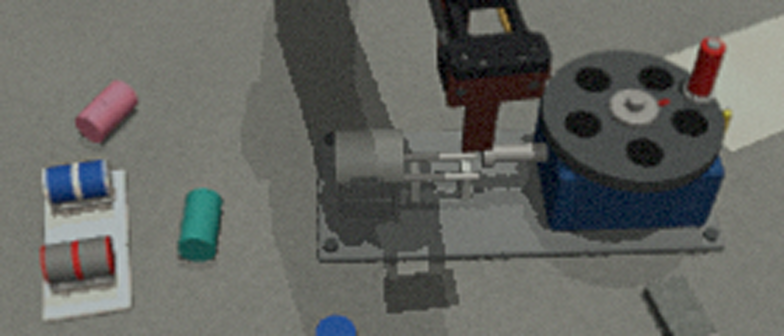

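View pics/b1.png

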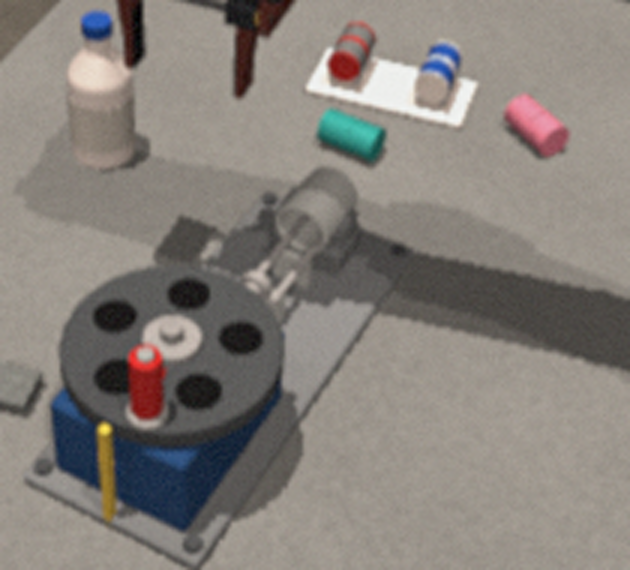

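Crop a1 shows the press base's front screws at (331,244) and (711,233), and crop b1 shows the yellow pointer's tip at (105,428). The wrist picture is already taken, so I'll use it next.

```bash
python3 - <<'E'
from h import *
a=np.load('pics/s0.npz');b=np.load('pics/d0.npz')
f=lambda x,y:(180+x/2.8,140+y/2.8); g=lambda x,y:(240+x/3,160+y/3)
print('a screws',[atz(a,*f(*p),.014)[:2].round(4) for p in((331,244),(711,233))],'corners',[atz(a,*f(*p),.012)[:2].round(4) for p in((320,260),(722,247))])
print('b screws',[atz(b,*g(*p),.014)[:2].round(4) for p in((43,466),(193,543),(398,248),(270,198))])
print('pointer',atd(b,*g(105,432)),atd(b,*g(105,480)))
E
```

```text
a screws [array([ 0.5891, -0.1046]), array([0.6312, 0.2569])] corners [array([ 0.6046, -0.1169]), array([0.6475, 0.2624])]
b screws [array([0.6295, 0.2574]), array([0.4942, 0.2731]), array([ 0.454 , -0.0892]), array([ 0.5875, -0.1042])]
pointer [0.56212641 0.27460195 0.10868824] [0.56299664 0.2774903  0.05691873]
```

View pics/w0.png

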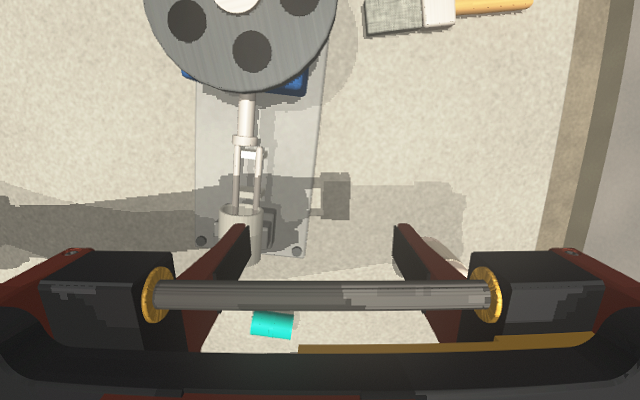

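The wrist view shows the ram at (245,140), the cradle rails at (248,165) and the sleeve mouth near (240,207). I'll crop that area while moving over the rack.

```bash
python3 -m creep '[[-3.7,-0.9,0,0,0,0,100],[-3.7,-0.9,0,0,0,0,100],[-3.7,-0.9,0,0,0,0,100],[-3.7,-0.9,0,0,0,0,100],[-3.7,-0.9,0,0,0,0,100],[-3.7,-0.9,0,0,0,0,100],[-3.7,-0.9,0,0,0,0,100],[-3.7,-0.9,0,0,0,0,100],[-3.7,-0.9,0,0,0,0,100],[0,0,0,0,0,0,100],[0,0,0,0,0,0,100],[0,0,0,0,0,0,100]]'
python3 - <<'E'
from h import *
cap('wrist','w1')
A=cv2.imread('pics/w0.png')[80:270,180:340];B=cv2.imread('pics/w1.png')
A=cv2.resize(A,None,fx=3,fy=3,interpolation=2)
cv2.imwrite('pics/a2.png',A)
E
```

```text
clock: 1.15
tcp_pos: [0.5441, -0.3325, 0.4042]
tcp_rot: [-0.001, 0.707, 0.707, 0.0]
ft_force: [1.3, 0.1, -0.9]
grip_width: 0.996
```

View pics/w1.png

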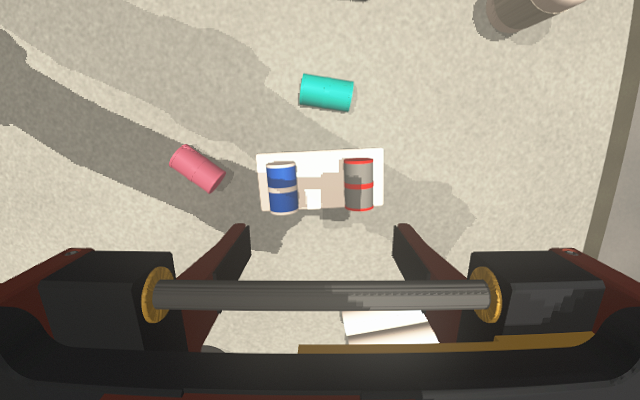

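View pics/a2.png

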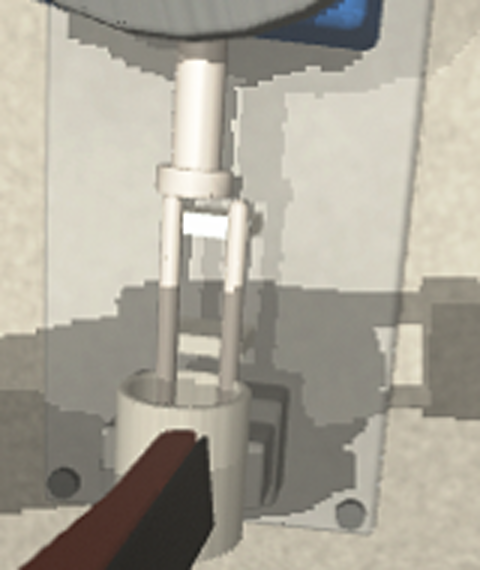

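w1 shows the blue cartridge from (281,164) to (284,212). Crop a2 shows the sleeve mouth's rim from (118,388) to (250,398) and the ram face from (158,193) to (236,195).

```bash
python3 - <<'E'
from h import *
w=np.load('pics/w0.npz');z=np.load('pics/w1.npz')
f=lambda x,y:(180+x/3,80+y/3)
for n,p,h in(('mL',(118,388),.062),('mR',(250,398),.062),('rL',(158,190),.062),('rR',(236,193),.062),('rmid',(196,199),.070),('rail1',(172,240),.05),('rail1',(168,360),.05),('rail2',(236,240),.05),('rail2',(229,360),.05),('s1',(64,482),.014),('s2',(350,515),.014)):
    print(n,atz(w,*f(*p),h)[:2].round(4))
Pw=cloud(w);q=Pw[0:110,140:340].reshape(-1,3);q=q[abs(q[:,2]-.116)<.004]
# lower rim of wheel -> circle fit r=.085
from scipy.optimize import least_squares
ang=np.arctan2(q[:,1]-.185,q[:,0]-.554);r=np.hypot(q[:,1]-.185,q[:,0]-.554)
E=[q[(ang>t)&(ang<t+.05)][np.argmax(r[(ang>t)&(ang<t+.05)])] for t in np.arange(-2.7,-.6,.05) if ((ang>t)&(ang<t+.05)).any()]
E=np.array(E);s=least_squares(lambda c:np.hypot(*(E[:,:2]-c).T)-.085,[.554,.185],loss='soft_l1',f_scale=.001);print('wheel fit',s.x,len(E))
P=cloud(z);C=z['c'].astype(int)
for n,(v0,v1,u0,u1) in dict(blue=(155,220,262,302),grey=(155,215,340,378)).items():
    q=P[v0:v1,u0:u1].reshape(-1,3);q=q[q[:,2]>.035]
    rc=cv2.minAreaRect(q[:,:2].astype(np.float32));print(n,rc,np.nanmax(q[:,2]),len(q))
    t=q[q[:,2]>.05];m=t.mean(0);e=np.linalg.svd((t-m)[:,:2])[2][0];print('  ridge',m,np.degrees(np.arctan2(e[0],e[1])))
print('ends',atz(z,281,164,.05),atz(z,283.5,212,.05),'rack corners',[atz(z,*p,.008)[:2].round(4) for p in((257,154),(382,149),(383,206),(261,211))])
for p in((265,171),(297,169),(268,204),(298,203)):print(atz(z,*p,.038)[:2].round(4))
E
```

```text
mL [ 0.5029 -0.0309]
mR [ 0.5556 -0.035 ]
rL [0.5251 0.0468]
rR [0.5544 0.0456]
rmid [0.5413 0.044 ]
rail1 [0.5255 0.0264]
rail1 [ 0.5202 -0.0226]
rail2 [0.5509 0.0264]
rail2 [ 0.5453 -0.0226]
s1 [ 0.4545 -0.0926]
s2 [ 0.5899 -0.1088]
wheel fit [0.55489906 0.18153377] 42
blue ((0.4962930381298065, -0.3406031131744385), (0.03608011081814766, 0.06090013310313225), 2.995518445968628) 0.05892384323909189 1497
  ridge [ 0.49654244 -0.33957057  0.05503677] 177.18511264785639
grey ((0.5902842879295349, -0.33575987815856934), (0.03551582992076874, 0.06094804033637047), 3.0026614665985107) 0.05943199864911175 1494
  ridge [ 0.58995771 -0.33512498  0.05512758] 176.90244506016958
ends [ 0.49676541 -0.31053871  0.05      ] [ 0.49778504 -0.37012031  0.05      ] rack corners [array([ 0.4595, -0.3032]), array([ 0.6245, -0.2965]), array([ 0.6301, -0.3748]), array([ 0.4607, -0.3822])]
[ 0.475  -0.3209]
[ 0.5146 -0.3184]
[ 0.4767 -0.3633]
[ 0.515 -0.362]
```

```bash
python3 -m creep '[[-0.4,-2.4,0,0,0,0,100],[-0.4,-2.4,0,0,0,-2.7,100],[0,0,3.5,0,0,0,100],[0,0,3.5,0,0,0,100],[0,0,3.5,0,0,0,100],[0,0,3.5,0,0,0,100],[0,0,3.3,0,0,0,100],[0,0,2,0,0,0,100],[0,0,1,0,0,0,100],[0,0,0,0,0,0,100],[0,0,0,0,0,0,100],[0,0,0,0,0,0,100]]'
```

```text
clock: 2.2
tcp_pos: [0.497, -0.3409, 0.2033]
tcp_rot: [0.001, 0.69, 0.724, 0.0]
ft_force: [-0.5, -0.8, -0.1]
grip_width: 1.0
```

```bash
python3 -m creep '[[0,0,0.2,0,0,0,40],[0,0,0,0,0,0,30],[0,0,0,0,0,0,30],[0,0,0,0,0,0,30],[0,0,0,0,0,0,30],[0,0,0,0,0,0,30],[0,0,0,0,0,0,30],[0,0,0,0,0,0,30]]'
```

```text
clock: 2.87
tcp_pos: [0.496, -0.3411, 0.1997]
tcp_rot: [0.0, 0.69, 0.724, 0.0]
ft_force: [0.1, 0.6, -0.8]
grip_width: 0.43
```

```bash
python3 -m creep '[[0,0,-2,0,0,0,30],[0,0,-3.5,0,0,3,30],[0,0,-3.5,0,0,3,30],[0,0,-3,0,0,3.2,30],[0,0,0,0,0,0,30],[2,0,0,0,0,0,30],[3.5,0,0,0,0,0,30],[3.5,0,0,0,0,0,30],[3.5,0,0,0,0,0,30],[3.5,0,0,0,0,0,30],[3.5,0,0,0,0,0,30],[3.5,0,0,0,0,0,30]]' && python3 -m creep '[[3.5,0,0,0,0,0,30],[3.5,0,0,0,0,0,30],[3,0,0,0,0,0,30],[1.8,0,0,0,0,0,30],[0,0,0,0,0,0,30],[0,0,0,0,0,0,30],[0,0,0,0,0,0,30],[0,0,0,0,0,0,30]]'
python3 - <<'E'
from h import *
print(robot.state()['tcp_pos'])
cap('wrist','w2');cap('side','d2');cap('scene','s2')
A=cv2.imread('pics/w2.png')[0:400,120:520];B=cv2.imread('pics/s2.png')[120:260,270:450]
cv2.imwrite('pics/c2.png',np.hstack([A,cv2.resize(B,(400,311),interpolation=2)[:, :] if 0 else cv2.copyMakeBorder(cv2.resize(B,(400,311),interpolation=2),0,89,0,0,0)]))
E
```

```text
clock: 3.87
tcp_pos: [0.5216, -0.1108, 0.3189]
tcp_rot: [-0.0, 0.746, 0.666, -0.0]
ft_force: [0.4, -0.3, -1.7]
grip_width: 0.403
clock: 4.53
tcp_pos: [0.5352, 0.0033, 0.3193]
tcp_rot: [0.0, 0.747, 0.665, -0.0]
ft_force: [-0.7, -0.0, -1.4]
grip_width: 0.405
[0.53516977 0.00325402 0.31930235]
```

View pics/c2.png

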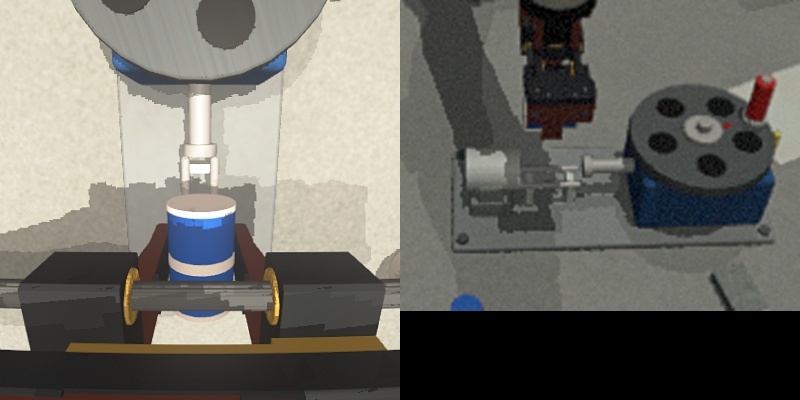

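The cartridge is held straight: it sits in column 201 of the left half of c2, in line with the ram at (201,155). I'll check the offsets in numbers.

```bash
python3 - <<'E'
from h import *
w=np.load('pics/w2.npz');s=np.load('pics/s2.npz')
for p,h in(((185,157),.062),((217,157),.062),((201,160),.07),((183,182),.05),((217,182),.05)):print(atz(w,p[0]+120,p[1],h)[:2].round(4))
g=lambda x,y:(270+(x-400)/2.222,120+y/2.222)
print('mouth right edge/ram left edge scene',atz(s,*g(507,152),.085),atz(s,*g(584,163),.07),atz(s,*g(510,175),.062))
y=np.array([np.sin(np.radians(6.6)),np.cos(np.radians(6.6))])
P=cloud(w);q=P[130:200,295:350].reshape(-1,3);q=q[(q[:,2]>.066)&(q[:,2]<.085)]
t=q[:,:2]@y;print('ram along y min',np.nanmin(t),np.nanpercentile(t,[1,5,50]),'lat',np.nanmedian(q[:,:2]@[y[1],-y[0]]))
print('tcp',np.array([.5352,.0033])@y,np.array([.5352,.0033])@[y[1],-y[0]])
Ps=cloud(s);q=Ps[170:215,290:345].reshape(-1,3);q=q[(q[:,2]>.066)&(q[:,2]<.095)];t=q[:,:2]@y;print('sleeve scene along y',np.nanpercentile(t,[1,50,99]),'lat',np.nanpercentile(q[:,:2]@[y[1],-y[0]],[1,50,99]))
E
```

```text
[0.5266 0.0458]
[0.5531 0.0428]
[0.5397 0.0428]
[0.5211 0.0224]
[0.5514 0.0189]
mouth right edge/ram left edge scene [ 0.52439914 -0.04181459  0.085     ] [0.54190904 0.04851607 0.07      ] [ 0.54067117 -0.04058422  0.062     ]
ram along y min 0.107922105889841 [0.10826428 0.10904945 0.11656495] lat 0.5303771438090208
tcp 0.06479249307026351 0.5312738115527057
sleeve scene along y [-2.92097457e-02 -4.66184812e-05  3.10748469e-02] lat [0.51196961 0.54259852 0.55544494]
```

```bash
python3 -m creep '[[0.3,0,1,0,0,0,30],[0,0,2.5,0,0,0,30],[0,0,2.5,0,0,0,30],[0,0,1.8,0,0,0,30],[0,0,0.8,0,0,0,30],[0,0,0.5,0,0,0,30],[0,0,0.2,0,0,0,30],[0,0,0,0,0,0,30],[0,0,0,0,0,0,30]]'
```

```text
clock: 5.43
tcp_pos: [0.5353, 0.0077, 0.2268]
tcp_rot: [-0.0, 0.746, 0.666, -0.0]
ft_force: [-2.9, -0.4, -3.6]
grip_width: 0.402
```

```bash
python3 -m creep '[[0,0,0.15,0,0,0,30],[0,0,0,0,0,0,30],[0,0,0,0,0,0,30]]'; python3 -m creep '[[0,0,0.1,0,0,0,30],[0,0,0,0,0,0,30],[0,0,0,0,0,0,30]]'
```

```text
clock: 5.68
tcp_pos: [0.5353, 0.0077, 0.2265]
tcp_rot: [-0.0, 0.746, 0.666, -0.0]
ft_force: [-9.1, 0.1, 10.9]
grip_width: 0.404
clock: 5.93
tcp_pos: [0.5352, 0.0077, 0.2264]
tcp_rot: [-0.0, 0.746, 0.666, -0.0]
ft_force: [-10.5, 0.7, 20.8]
grip_width: 0.404
```

Contact came early, with a push towards -x. The cartridge is riding on the +x rail, so I'll back off, shift -y(tool) by 3 mm and lower again.

```bash
python3 -m creep '[[0,0,-0.35,0,0,0,30],[0,-0.3,0,0,0,0,30],[0,0,0,0,0,0,30],[0,0,0.2,0,0,0,30],[0,0,0.15,0,0,0,30],[0,0,0,0,0,0,30],[0,0,0,0,0,0,30]]'; python3 -m creep '[[0,0,0.1,0,0,0,30],[0,0,0,0,0,0,30],[0,0,0,0,0,0,30]]'
```

```text
clock: 6.52
tcp_pos: [0.5337, 0.0081, 0.2258]
tcp_rot: [0.001, 0.746, 0.666, 0.001]
ft_force: [-4.6, -0.2, 16.9]
grip_width: 0.399
clock: 6.77
tcp_pos: [0.5337, 0.0081, 0.2257]
tcp_rot: [0.001, 0.746, 0.666, 0.001]
ft_force: [-8.0, -0.7, 28.1]
grip_width: 0.403
```

```bash
python3 -m creep '[[0,0,-0.45,0,0,0,30],[0,-0.2,0,0,0,0,30],[0,0,0,0,0,0,30],[0,0,0.25,0,0,0,30],[0,0,0.15,0,0,0,30],[0,0,0,0,0,0,30],[0,0,0,0,0,0,30]]'
```

```text
clock: 7.35
tcp_pos: [0.533, 0.0082, 0.2257]
tcp_rot: [0.002, 0.746, 0.666, 0.003]
ft_force: [1.9, -1.5, 17.8]
grip_width: 0.404
```

The sideways force is gone, so the cartridge is seated. I'll unload, open and lift.

```bash
python3 -m creep '[[0,0,-0.15,0,0,0,30],[0,0,0,0,0,0,50],[0,0,0,0,0,0,80],[0,0,0,0,0,0,90],[0,0,0,0,0,0,90],[0,0,0,0,0,0,90],[0,0,-2,0,0,0,90],[0,0,-4,0,0,0,90],[0,0,-4,0,0,0,90],[0,0,-1,0,0,0,90],[0,0,0,0,0,0,90],[0,0,0,0,0,0,90]]'
python3 - <<'E'
from h import *
print(robot.state()['tcp_pos'])
w=cap('wrist','w3')
A=cv2.imread('pics/w3.png')[0:330,120:520]
cv2.imwrite('pics/c3.png',cv2.resize(A,None,fx=1.8,fy=1.8,interpolation=2))
E
```

```text
clock: 8.35
tcp_pos: [0.5305, 0.0083, 0.3351]
tcp_rot: [0.0, 0.746, 0.666, 0.0]
ft_force: [-0.8, 0.1, 0.4]
grip_width: 0.901
[0.53052065 0.00831291 0.33513512]
```

View pics/c3.png

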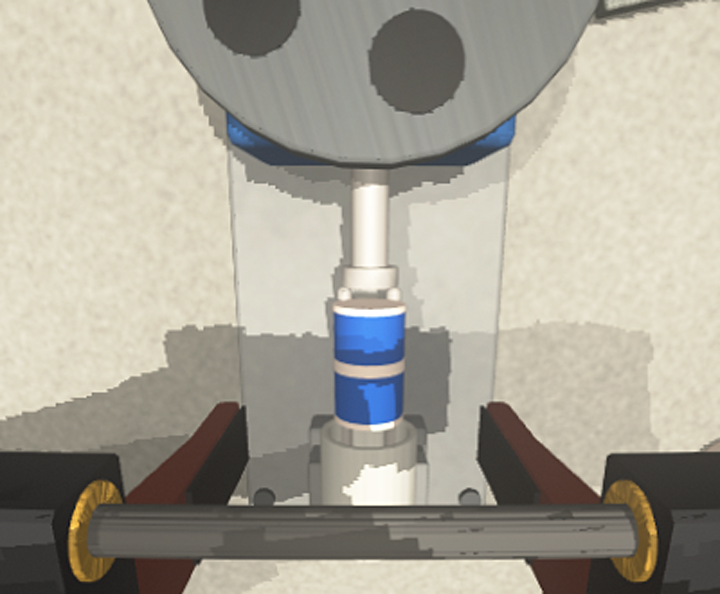

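The cartridge lies straight in the cradle with free space at both ends: ram face at (370,290), sleeve mouth at (370,430). Next, a closer look at the knob.

```bash
python3 -m creep '[[0,0,-4,0,0,0,70],[1.5,0,-3,0,0,0,70],[3.5,0,0,0,0,0,70],[3.5,0,0,0,0,0,70],[3.5,0,0,0,0,0,70],[3.5,0,0,0,0,0,70],[2.5,0,0,0,0,0,70],[0,0,0,0,0,0,70],[0,0,0,0,0,0,70],[0,0,0,0,0,0,70]]'
python3 - <<'E'
from h import *
print(robot.state()['tcp_pos'])
w=cap('wrist','w4')
P=cloud(w);C=w['c'].astype(int);m=(C[...,0]>130)&(C[...,1]<70)&(C[...,2]<70)&(P[...,2]>.12)&(P[...,1]>.2)
k=P[m];t=k[k[:,2]>.173];print(len(k),len(t),cv2.minEnclosingCircle(t[:,:2].astype(np.float32)),t.mean(0))
cv2.imwrite('pics/c4.png',cv2.imread('pics/w4.png')[0:300])
E
```

```text
clock: 9.23
tcp_pos: [0.551, 0.1863, 0.4033]
tcp_rot: [-0.0, 0.746, 0.666, -0.002]
ft_force: [-0.3, 0.1, 0.5]
grip_width: 0.698
[0.55101946 0.18625453 0.40331928]
428 428 ((0.5545350313186646, 0.21831640601158142), 0.07776414602994919) [0.54034287 0.24827579 0.18025208]
```

View pics/c4.png

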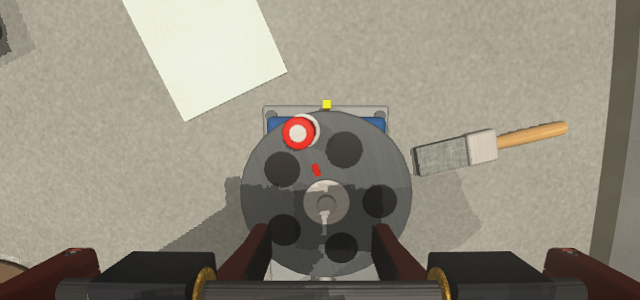

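c4 shows the knob's top at (298,133), the wheel rim from columns 241 to 411 and rows 111 to 278, and the yellow pointer at (326,104).

```bash
python3 - <<'E'
from h import *
w=np.load('pics/w4.npz')
print('knob',atz(w,298,133,.177))
print('wheel L,R,T,B',[atz(w,*p,.116)[:2].round(4) for p in((241,194),(411,194),(326,111),(326,278))])
print('pointer',atz(w,326,104,.153), atz(w,326,104,.115),atd(w,326,104))
P=cloud(w);C=w['c'].astype(int);m=(C[...,0]>130)&(C[...,1]<70)&(C[...,2]<70)&(P[...,2]>.15)&(P[...,1]>.23)
k=P[m];print(len(k),cv2.minEnclosingCircle(k[:,:2].astype(np.float32)),k[:,2].min())
E
```

```text
knob [0.54120224 0.24958361 0.177     ]
wheel L,R,T,B [array([0.4729, 0.1964]), array([0.638 , 0.1778]), array([0.5638, 0.2643]), array([0.5455, 0.0957])]
pointer [0.56370383 0.26834169 0.153     ] [0.56451656 0.27039753 0.115     ] [0.56454936 0.2704805  0.11346647]
420 ((0.5410088896751404, 0.24983970820903778), 0.01173531822860241) 0.174223151587864
```

```bash
python3 -m creep '[[3,-1,0,0,0,0,70],[3.1,-0.9,0,0,0,0,70],[0,0,0,0,0,0,70],[0,0,2.5,0,0,0,70],[0,0,2.5,0,0,0,70],[0,0,2,0,0,0,70],[0,0,1.5,0,0,0,70],[0,0,0,0,0,0,50],[0,0,0,0,0,0,40],[0,0,0,0,0,0,40],[0,0,0,0,0,0,40]]'; python3 -m creep '[[0,0,0,0,0,0,30],[0,0,0,0,0,0,20],[0,0,0,0,0,0,20],[0,0,0,0,0,0,20],[0,0,0,0,0,0,20]]'
```

```text
clock: 10.2
tcp_pos: [0.5397, 0.2496, 0.3215]
tcp_rot: [0.0, 0.746, 0.666, 0.001]
ft_force: [0.5, 0.1, 0.4]
grip_width: 0.436
clock: 10.62
tcp_pos: [0.5397, 0.2499, 0.321]
tcp_rot: [0.0, 0.746, 0.666, 0.001]
ft_force: [2.4, -1.1, 4.0]
grip_width: 0.268
```

```bash
python3 - <<'E'
import numpy as np
p=np.radians(np.arange(17,358,10));x=7*np.cos(p);y=-7*np.sin(p)
for i in range(len(p)-1):print(17+10*i,f'[{x[i+1]-x[i]:.2f},{y[i+1]-y[i]:.2f},0,0,0,0,20]',end=',')
E
```

```text
17 [-0.46,-1.13,0,0,0,0,20],27 [-0.65,-1.03,0,0,0,0,20],37 [-0.82,-0.91,0,0,0,0,20],47 [-0.96,-0.75,0,0,0,0,20],57 [-1.08,-0.57,0,0,0,0,20],67 [-1.16,-0.38,0,0,0,0,20],77 [-1.21,-0.17,0,0,0,0,20],87 [-1.22,0.04,0,0,0,0,20],97 [-1.19,0.25,0,0,0,0,20],107 [-1.13,0.46,0,0,0,0,20],117 [-1.03,0.65,0,0,0,0,20],127 [-0.91,0.82,0,0,0,0,20],137 [-0.75,0.96,0,0,0,0,20],147 [-0.57,1.08,0,0,0,0,20],157 [-0.38,1.16,0,0,0,0,20],167 [-0.17,1.21,0,0,0,0,20],177 [0.04,1.22,0,0,0,0,20],187 [0.25,1.19,0,0,0,0,20],197 [0.46,1.13,0,0,0,0,20],207 [0.65,1.03,0,0,0,0,20],217 [0.82,0.91,0,0,0,0,20],227 [0.96,0.75,0,0,0,0,20],237 [1.08,0.57,0,0,0,0,20],247 [1.16,0.38,0,0,0,0,20],257 [1.21,0.17,0,0,0,0,20],267 [1.22,-0.04,0,0,0,0,20],277 [1.19,-0.25,0,0,0,0,20],287 [1.13,-0.46,0,0,0,0,20],297 [1.03,-0.65,0,0,0,0,20],307 [0.91,-0.82,0,0,0,0,20],317 [0.75,-0.96,0,0,0,0,20],327 [0.57,-1.08,0,0,0,0,20],337 [0.38,-1.16,0,0,0,0,20],347 [0.17,-1.21,0,0,0,0,20],
```

```bash
python3 -m creep '[[-0.46,-1.13,0,0,0,0,20],[-0.65,-1.03,0,0,0,0,20],[-0.82,-0.91,0,0,0,0,20],[-0.96,-0.75,0,0,0,0,20],[0,0,0,0,0,0,20],[0,0,0,0,0,0,20]]'; python3 -m creep '[[-1.08,-0.57,0,0,0,0,20],[-1.16,-0.38,0,0,0,0,20],[-1.21,-0.17,0,0,0,0,20],[-1.22,0.04,0,0,0,0,20],[0,0,0,0,0,0,20],[0,0,0,0,0,0,20]]'
```

```text
clock: 11.12
tcp_pos: [0.4983, 0.2244, 0.3208]
tcp_rot: [0.001, 0.746, 0.665, -0.0]
ft_force: [0.6, -6.5, 7.1]
grip_width: 0.271
clock: 11.62
tcp_pos: [0.4834, 0.1802, 0.3209]
tcp_rot: [0.001, 0.746, 0.666, 0.002]
ft_force: [6.3, -2.5, 3.0]
grip_width: 0.269
```

```bash
python3 -m creep '[[-1.19,0.25,0,0,0,0,20],[-1.13,0.46,0,0,0,0,20],[-1.03,0.65,0,0,0,0,20],[-0.91,0.82,0,0,0,0,20],[0,0,0,0,0,0,20],[0,0,0,0,0,0,20]]'; python3 -m creep '[[-0.75,0.96,0,0,0,0,20],[-0.57,1.08,0,0,0,0,20],[-0.38,1.16,0,0,0,0,20],[-0.17,1.21,0,0,0,0,20],[0,0,0,0,0,0,20],[0,0,0,0,0,0,20]]'
```

```text
clock: 12.12
tcp_pos: [0.4999, 0.1362, 0.3209]
tcp_rot: [0.0, 0.746, 0.666, 0.001]
ft_force: [4.2, -0.3, 5.4]
grip_width: 0.261
clock: 12.62
tcp_pos: [0.5416, 0.1123, 0.3209]
tcp_rot: [0.0, 0.746, 0.666, 0.001]
ft_force: [3.0, -1.3, 6.6]
grip_width: 0.271
```

```bash
python3 -m creep '[[0.04,1.22,0,0,0,0,20],[0,0,0,0,0,0,20],[0.25,1.19,0,0,0,0,20],[0.46,1.13,0,0,0,0,20],[0.65,1.03,0,0,0,0,20],[0,0,0,0,0,0,20],[0,0,0,0,0,0,20]]'; python3 -m creep '[[0.82,0.91,0,0,0,0,20],[0.96,0.75,0,0,0,0,20],[1.08,0.57,0,0,0,0,20],[1.16,0.38,0,0,0,0,20],[0,0,0,0,0,0,20],[0,0,0,0,0,0,20]]';python3 - <<'E'
from h import *
w=cap('side','d5');w=cap('scene','s5')
A=cv2.resize(cv2.imread('pics/d5.png')[200:350,230:400],(400,353));B=cv2.resize(cv2.imread('pics/s5.png')[130:260,270:450],(400,289),interpolation=2)
cv2.imwrite('pics/c5.png',np.hstack([A,cv2.copyMakeBorder(B,0,64,0,0,0)]))
E
```

```text
clock: 13.2
tcp_pos: [0.5889, 0.121, 0.321]
tcp_rot: [0.001, 0.746, 0.666, 0.001]
ft_force: [3.1, -2.9, 6.6]
grip_width: 0.267
clock: 13.7
tcp_pos: [0.6196, 0.1587, 0.3212]
tcp_rot: [0.001, 0.746, 0.666, 0.002]
ft_force: [6.0, -0.2, 4.6]
grip_width: 0.266
```

View pics/c5.png

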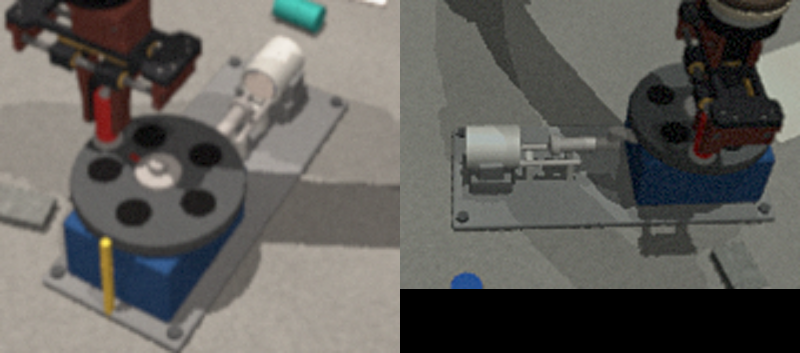

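c5 shows the cartridge's end face flush in the sleeve mouth, at (262,85) on the left, and the ram on its way back. I'll continue to about 30° before home, then go slowly.

```bash
python3 -m creep '[[1.21,0.17,0,0,0,0,20],[1.22,-0.04,0,0,0,0,20],[1.19,-0.25,0,0,0,0,20],[1.13,-0.46,0,0,0,0,20],[0,0,0,0,0,0,20],[0,0,0,0,0,0,20]]'; python3 -m creep '[[1.03,-0.65,0,0,0,0,20],[0.91,-0.82,0,0,0,0,20],[0.75,-0.96,0,0,0,0,20],[0,0,0,0,0,0,20],[0,0,0,0,0,0,20]]'; python3 - <<'E'
from h import *
from scipy.optimize import least_squares
p=robot.state();print(p['ft_force'],p['ft_torque'])
Q=np.array([(.5397,.2499),(.4983,.2244),(.4834,.1802),(.4999,.1362),(.5416,.1123),(.5889,.121),(.6196,.1587),p['tcp_pos'][:2]])
s=least_squares(lambda c:np.hypot(*(Q-c[:2]).T)-c[2],[.553,.181,.07]);print(s.x,s.fun)
for q in Q[[0,-1]]:
    d=q-s.x[:2];print(np.degrees(np.arctan2(-d[0]*.9934+d[1]*.115,d[0]*.115+d[1]*.9934)))
E
```

```text
clock: 14.3
tcp_pos: [0.6181, 0.2081, 0.3212]
tcp_rot: [-0.0, 0.745, 0.667, 0.002]
ft_force: [4.3, 3.7, 5.3]
grip_width: 0.27
clock: 14.72
tcp_pos: [0.5958, 0.2375, 0.321]
tcp_rot: [-0.001, 0.745, 0.667, 0.001]
ft_force: [-1.1, 2.8, 7.0]
grip_width: 0.269
[-1.13827933  2.79959249  6.99729538] [ 0.58735305  0.4383685  -0.07027225]
[0.55346837 0.18137074 0.070033  ] [-1.34307162e-04 -6.82521441e-05  4.51478950e-05  3.81485222e-05
  4.99890279e-05 -3.28084548e-05 -1.23378782e-04  2.25461116e-04]
17.96357964014459
-30.438442146781938
```

```bash
cat > f.py <<'E'
from h import *
s=robot.state();c=np.array([.5535,.1814]);d=s['tcp_pos'][:2]-c
ph=np.arctan2(-d[0]*.9934+d[1]*.115,d[0]*.115+d[1]*.9934)
t=-np.cos(ph)*np.array([.9934,-.115])-np.sin(ph)*np.array([.115,.9934]);n=d/np.hypot(*d)
F=s['ft_force'][:2];print('clk %.2f phi %.2f arc %.2fmm r %.2f push %.1f rad %.1f'%(s['clock'],np.degrees(ph),70*ph,1e3*np.hypot(*d),-F@t,F@n),'grip %.3f'%s['grip_width'])
E
python3 -m creep '[[0.16,-0.32,0,0,0,0,20],[0.17,-0.31,0,0,0,0,20],[0,0,0,0,0,0,20]]'>/dev/null;python3 f.py
python3 -m creep '[[0.13,-0.33,0,0,0,0,20],[0.13,-0.33,0,0,0,0,20]]'>/dev/null;python3 f.py
python3 -m creep '[[0.1,-0.34,0,0,0,0,20],[0.09,-0.34,0,0,0,0,20]]'>/dev/null;python3 f.py
python3 -m creep '[[0,0,0,0,0,0,20]]'>/dev/null;python3 f.py
```

```text
clk 14.97 phi -25.61 arc -31.29mm r 69.96 push 1.7 rad 1.8 grip 0.272
clk 15.13 phi -20.50 arc -25.04mm r 69.73 push 3.9 rad 3.1 grip 0.272
clk 15.30 phi -14.44 arc -17.64mm r 69.66 push 3.4 rad 4.3 grip 0.267
clk 15.38 phi -13.81 arc -16.88mm r 69.77 push 1.6 rad 2.7 grip 0.265
```

```bash

python3 -m creep '[[0.02,-0.1,0,0,0,0,20],[0,0,0,0,0,0,20]]'>/dev/null;python3 f.py
python3 -m creep '[[0.02,-0.1,0,0,0,0,20],[0,0,0,0,0,0,20]]'>/dev/null;python3 f.py
python3 -m creep '[[0.02,-0.1,0,0,0,0,20],[0,0,0,0,0,0,20]]'>/dev/null;python3 f.py
python3 -m creep '[[0.02,-0.1,0,0,0,0,20],[0,0,0,0,0,0,20]]'>/dev/null;python3 f.py
python3 -m creep '[[0.02,-0.1,0,0,0,0,20],[0,0,0,0,0,0,20]]'>/dev/null;python3 f.py
```

```text
clk 15.55 phi -13.32 arc -16.28mm r 69.71 push 2.2 rad 3.2 grip 0.269
clk 15.72 phi -12.56 arc -15.34mm r 69.66 push 3.6 rad 2.4 grip 0.270
clk 15.88 phi -11.72 arc -14.32mm r 69.65 push 3.1 rad 2.6 grip 0.267
clk 16.05 phi -10.86 arc -13.27mm r 69.65 push 2.6 rad 3.4 grip 0.268
clk 16.22 phi -10.02 arc -12.24mm r 69.67 push 3.2 rad 3.7 grip 0.266
```

```bash

python3 -m creep '[[0.02,-0.1,0,0,0,0,20],[0,0,0,0,0,0,20]]'>/dev/null;python3 f.py
python3 -m creep '[[0.01,-0.1,0,0,0,0,20],[0,0,0,0,0,0,20]]'>/dev/null;python3 f.py
python3 -m creep '[[0.01,-0.1,0,0,0,0,20],[0,0,0,0,0,0,20]]'>/dev/null;python3 f.py
```

```text
clk 16.38 phi -9.17 arc -11.20mm r 69.67 push 2.4 rad 3.1 grip 0.269
clk 16.55 phi -8.34 arc -10.19mm r 69.62 push 3.6 rad 1.7 grip 0.268
clk 16.72 phi -7.50 arc -9.16mm r 69.61 push 2.5 rad 2.1 grip 0.270
```

```bash

python3 -m creep '[[0.01,-0.1,0,0,0,0,20],[0,0,0,0,0,0,20]]'>/dev/null;python3 f.py
python3 -m creep '[[0.01,-0.1,0,0,0,0,20],[0,0,0,0,0,0,20]]'>/dev/null;python3 f.py
```

```text
clk 16.88 phi -6.64 arc -8.11mm r 69.64 push 1.7 rad 2.5 grip 0.269
clk 17.05 phi -5.80 arc -7.09mm r 69.63 push 2.7 rad 2.3 grip 0.269
```

```bash

python3 -m creep '[[0.01,-0.1,0,0,0,0,20],[0,0,0,0,0,0,20]]'>/dev/null;python3 f.py
python3 -m creep '[[0.01,-0.1,0,0,0,0,20],[0,0,0,0,0,0,20]]'>/dev/null;python3 f.py
python3 -m creep '[[0.01,-0.1,0,0,0,0,20],[0,0,0,0,0,0,20]]'>/dev/null;python3 f.py
```

```text
clk 17.22 phi -4.96 arc -6.06mm r 69.63 push 3.3 rad 3.6 grip 0.269
clk 17.38 phi -4.13 arc -5.05mm r 69.66 push 2.3 rad 1.8 grip 0.267
clk 17.55 phi -3.31 arc -4.04mm r 69.63 push 2.3 rad 3.3 grip 0.264
```

```bash

python3 -m creep '[[0,-0.1,0,0,0,0,20],[0,0,0,0,0,0,20]]'>/dev/null;python3 f.py
python3 -m creep '[[0,-0.1,0,0,0,0,20],[0,0,0,0,0,0,20]]'>/dev/null;python3 f.py
```

```text
clk 17.72 phi -2.47 arc -3.02mm r 69.62 push 2.2 rad 1.8 grip 0.271
clk 17.88 phi -1.64 arc -2.00mm r 69.60 push 2.8 rad 2.5 grip 0.270
```

```bash

python3 -m creep '[[0,-0.1,0,0,0,0,20],[0,0,0,0,0,0,20]]'>/dev/null;python3 f.py
python3 -m creep '[[0,-0.1,0,0,0,0,20],[0,0,0,0,0,0,20]]'>/dev/null;python3 f.py
python3 -m creep '[[0,-0.1,0,0,0,0,20],[0,0,0,0,0,0,20]]'>/dev/null;python3 f.py
```

```text
clk 18.05 phi -0.84 arc -1.02mm r 69.57 push 3.6 rad 2.3 grip 0.270
clk 18.22 phi 0.04 arc 0.04mm r 69.59 push 2.5 rad 1.3 grip 0.267
clk 18.38 phi 0.87 arc 1.06mm r 69.57 push 2.9 rad 2.0 grip 0.268
```

```bash

python3 -m creep '[[0,-0.1,0,0,0,0,20],[0,0,0,0,0,0,20]]'>/dev/null;python3 f.py
python3 -m creep '[[0,-0.1,0,0,0,0,20],[0,0,0,0,0,0,20]]'>/dev/null;python3 f.py
```

```text
clk 18.55 phi 1.69 arc 2.07mm r 69.57 push 2.5 rad 2.1 grip 0.263
clk 18.72 phi 2.50 arc 3.06mm r 69.59 push 1.8 rad 2.5 grip 0.269
```

```bash

python3 -m creep '[[0,-0.1,0,0,0,0,20],[0,0,0,0,0,0,20]]'>/dev/null;python3 f.py
python3 -m creep '[[-0.01,-0.1,0,0,0,0,20],[0,0,0,0,0,0,20]]'>/dev/null;python3 f.py
python3 -m creep '[[-0.01,-0.1,0,0,0,0,20],[0,0,0,0,0,0,20]]'>/dev/null;python3 f.py
```

```text
clk 18.88 phi 3.34 arc 4.08mm r 69.65 push 2.3 rad 1.8 grip 0.268
clk 19.05 phi 4.06 arc 4.96mm r 69.56 push 3.4 rad 2.3 grip 0.273
clk 19.22 phi 4.50 arc 5.50mm r 69.49 push 5.8 rad 2.4 grip 0.268
```

```bash

python3 -m creep '[[-0.01,-0.1,0,0,0,0,20],[0,0,0,0,0,0,20]]'>/dev/null;python3 f.py
python3 -m creep '[[-0.01,-0.1,0,0,0,0,20],[0,0,0,0,0,0,20]]'>/dev/null;python3 f.py
```

```text
clk 19.38 phi 4.96 arc 6.06mm r 69.38 push 7.3 rad 3.1 grip 0.267
clk 19.55 phi 5.42 arc 6.63mm r 69.31 push 9.4 rad 3.6 grip 0.267
```

The stop is found: the force has been rising since about 4.8 mm past home. I'll press up gradually.

```bash

python3 -m creep '[[-0.01,-0.1,0,0,0,0,20],[0,0,0,0,0,0,20]]'>/dev/null;python3 f.py
python3 -m creep '[[-0.01,-0.1,0,0,0,0,20],[0,0,0,0,0,0,20]]'>/dev/null;python3 f.py
python3 -m creep '[[0,0,0,0,0,0,20]]'>/dev/null;python3 f.py
```

```text
clk 19.72 phi 5.88 arc 7.18mm r 69.22 push 12.8 rad 2.5 grip 0.269
clk 19.88 phi 6.32 arc 7.72mm r 69.15 push 13.4 rad 2.5 grip 0.267
clk 19.97 phi 6.30 arc 7.69mm r 69.17 push 14.5 rad 2.3 grip 0.274
```

```bash

python3 -m creep '[[-0.01,-0.07,0,0,0,0,20],[0,0,0,0,0,0,20]]'>/dev/null;python3 f.py
python3 -m creep '[[0,0,0,0,0,0,20],[0,0,0,0,0,0,20],[0,0,0,0,0,0,20]]'>/dev/null;python3 f.py
python3 -m creep '[[0,0,0,0,0,0,20],[0,0,0,0,0,0,20],[0,0,0,0,0,0,20]]'>/dev/null;python3 f.py
python3 -m creep '[[0,0,0,0,0,0,20],[0,0,0,0,0,0,20]]'>/dev/null;python3 f.py
```

```text
clk 20.13 phi 6.63 arc 8.11mm r 69.10 push 15.8 rad 3.7 grip 0.269
clk 20.38 phi 6.60 arc 8.07mm r 69.10 push 15.9 rad 2.9 grip 0.270
clk 20.63 phi 6.61 arc 8.07mm r 69.08 push 15.3 rad 3.6 grip 0.265
clk 20.80 phi 6.61 arc 8.07mm r 69.11 push 15.6 rad 3.0 grip 0.265
```

Held 0.67 s at about 15.6 N. I'll relax the push, then open and rise.

```bash

python3 -m creep '[[0.02,0.25,0,0,0,0,20],[0.02,0.25,0,0,0,0,20],[0,0,0,0,0,0,20],[0,0,0,0,0,0,20]]'>/dev/null;python3 f.py
```

```text
clk 21.13 phi 4.34 arc 5.30mm r 69.47 push 5.4 rad 3.4 grip 0.266
```

```bash

python3 -m creep '[[0,0.12,0,0,0,0,20],[0,0,0,0,0,0,20],[0,0,0,0,0,0,40],[0,0,0,0,0,0,60],[0,0,0,0,0,0,70],[0,0,0,0,0,0,70],[0,0,0,0,0,0,70],[0,0,0,0,0,0,70]]';python3 f.py
python3 -m creep '[[0,0,-1,0,0,0,70],[0,0,-3,0,0,0,70],[0,0,-3,0,0,0,70],[0,0,-3,0,0,0,70],[-3,0,0,0,0,0,70],[-3.5,0,0,0,0,0,70],[-3.5,0,0,0,0,0,70],[-3.5,0,0,0,0,0,70],[-1.5,0,0,0,0,0,70],[0,0,0,0,0,0,70],[0,0,0,0,0,0,70]]'
python3 - <<'E'
from h import *
w=cap('wrist','w6');a=cap('side','d6')
P=cloud(w);C=w['c'].astype(int);m=(C[...,0]>130)&(C[...,1]<70)&(C[...,2]<70)&(P[...,2]>.15)&(P[...,1]>.22)
k=P[m];print(len(k),cv2.minEnclosingCircle(k[:,:2].astype(np.float32)) if len(k) else '')
cv2.imwrite('pics/c6.png',np.hstack([w['c'][:300,120:520,::-1],cv2.resize(a['c'][200:340,230:400,::-1],(364,300))]))
E
```

```text
clock: 21.8
tcp_pos: [0.5564, 0.249, 0.3198]
tcp_rot: [-0.0, 0.746, 0.666, -0.0]
ft_force: [-0.1, 0.2, -0.4]
grip_width: 0.674
clk 21.80 phi 4.12 arc 5.03mm r 67.63 push -0.1 rad 0.2 grip 0.674
clock: 22.72
tcp_pos: [0.5396, 0.0993, 0.4211]
tcp_rot: [0.0, 0.747, 0.665, 0.001]
ft_force: [0.7, 0.9, 0.3]
grip_width: 0.694
15 ((0.5647149085998535, 0.24358254671096802), 0.004099192097783089)
```

View pics/c6.png

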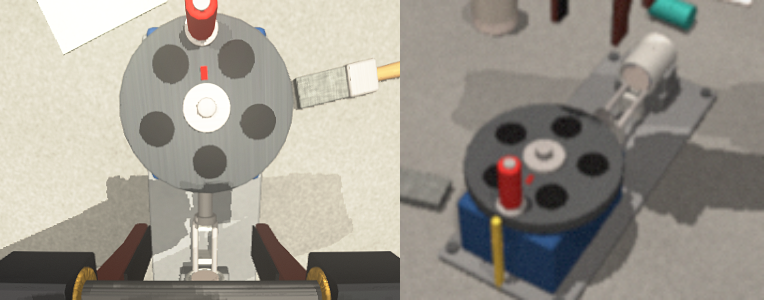

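c6 shows the knob at (202,5) on the left, next to home, the ram retracted at (205,205), and the cartridge's face flush in the sleeve mouth at (645,75). The gripper is clear of everything.

```bash
python3 -c "
from cell import robot
print(robot.hand_in())"
```

```text
the job is handed in; nothing more can be done
None
```

The job is finished and handed in at about 23 s on the robot's clock; the hand-in gives no verdict.

- **Cartridge:** I laid the blue cartridge in the cradle and let go. It first rode up on one rail, which I felt as a sideways force. After two small shifts it sat centred, with space at both ends in the picture.
- **Turn:** I took the red knob and turned the wheel counterclockwise until it met the stop. Forces stayed low (about 10 N or less), and the circle fitted to the measured positions had a 70.0 mm radius with residuals under 0.3 mm.
- **Stop:** I felt it about 5 mm past home. I pressed at 15.3 to 15.9 N for about 0.67 s (highest reading 15.9 N), eased off to about 5 N, backed off another 1.2 mm, then opened the gripper.
- **Last checks:** After letting go, the gripper was clear and the wrist force was near zero. The knob was about 5 mm past home by the arm's last position while holding it. The pictures show the ram home and the cartridge's end flush with the sleeve mouth.
- **Weaker checks:** I judged the cartridge's depth by eye only. The last camera measurement of the knob was unusable because only 15 pixels were in view. The cameras and the arm disagreed by about 2 to 4 mm across the press. I never moved the used cartridge, bottle or brush, but I did not measure their positions again.

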